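# Run the awning out over the bird bath

## Task

Shade the bird bath: on the larger of the two switch boxes, push the broad spring-return awning paddle well over towards the side where the white ceramic bird bath dish stands, hold it there for at least a full second, then let go so that it springs back upright. Never push the paddle towards the other side, and leave the bird bath and the small lamp switch as they are.

Things in the scene. Friction and masses are not known exactly. Their poses are not given: they have to be found in the camera images.
- awning_pivot (a point): Centre of the larger, fixed grey switch box, 80 (x) by 120 (y) by 50 mm high, turned up to 26 degrees; the point is the paddle's pivot, 45 mm above the table; x, y along the box's sides, z up. Black paddle: 34 mm wide (x), 12 mm thick (y), top 65 mm above the pivot, free above the box's top; rocks along y. Low things (under 70 mm) lie around the box, 40 mm or more off.
- awning_toggle (a joint): Lean of the awning paddle, rad: 0 upright, positive leans towards the box's +y, negative towards -y, stops at +-0.55. A spring of 0.5 N m/rad brings it back to 0 by itself: pushed 35 mm above the pivot, 0.45 rad takes about 6 to 7 N. The awning runs from about 0.3 rad of lean.
- bird_bath: White ceramic bird bath dish, loose, 0.4 to 0.8 kg, round, 160 mm across the rim and 40 mm high; origin at the centre of its underside. It stands about 170 to 240 mm from the pivot, beyond the +y or the -y end of the larger box; beyond the other end lies the wooden perch ring (116 mm across, 16 mm high).
- lamp_toggle (a joint): Lean of the thin steel bat lever of the lamp switch, rad, on the smaller fixed grey box (60 by 60 by 36 mm, lever tip 66 mm above the table), 150 to 210 mm nearer to or farther from the robot than the larger box. Starts at about -0.35, stays where it is put (stops at +-0.4); not to be switched.
There are look-alikes about, which are no part of the job. Leave any blue or red look-alike of the part that bears lamp_toggle alone.

How it is judged:
By the outcome, as a careful person would: the job done as asked, in the order asked, and still so for the second after the job is handed in, with the robot touching nothing.
It also fails if it takes over 32 s, if anything falls off the work surface, if the arm or the gripper's body presses on something with over 40 N, if the wrist force passes 120 N, or if a joint passes its speed limit or range.

## Robot

A 6-joint arm with a two-finger parallel gripper is mounted at the origin on the work surface. World frame = base frame: x ahead of the robot, y to its left, z up, the work surface at z = 0. Lengths are in m, angles in rad, forces in N, time in s.
With the tool pointing down it reaches from about 0.425 to 0.95 m from the base axis. Payload 3.5 kg.
Tool frame: the origin (TCP) lies between the finger pads; the fingertips stand 25 mm ahead of it and the grasp point (between the pads) lies 6 mm ahead of it (ctrl.finger_overhang is the distance from the TCP to the fingertips, in m); x points along the fingers, y is the direction in which the jaws open and shut, and the axes are right-handed (so a half turn about x gives the same grasp; the last joint's range is limited). The gripper opens to 85 mm and grips with 20 to 120 N. Pads are 22 mm wide; open, the fingers measure 114 mm over their backs; the gripper's body (76 mm by 85 mm) begins 54 mm behind the grasp point. The pads swing forward as they close: fully open they stand 13 mm farther back than shut.
Start: joints at [1.093, 0.286, 1.577, -0, 1.279, -0.15], TCP at [0.217, 0.639, 0.256] pointing down, gripper open.
Joint ranges: [-2.77, 2.77], [-0.9, 2.22], [0.21, 2.48], [-1.53, 4.67], [0.24, 2.81], [-2.84, 2.84]. Speed limits (rad/s): [2.79, 2.79, 3.14, 3.14, 3.14, 3.14].

## Interface

Orientations are given as a unit quaternion [x, y, z, w].
In Python, from plant import ctrl gives the robot as it stands.
- The arm moves only by the tool play_rows, never from a script. Its argument "targets" is a list of rows, each an object with "delta_pos": the shift along the world's x, y, z normalised to -1 to 1, where 1 is 1000 mm, a list of three; "delta_rot": the turn, a rotation vector about the world's x, y, z normalised to -1 to 1, where 1 is pi rad, a list of three; "claw": the finger opening in mm, from 0 to 85.4. In form: [{"delta_pos": [tx, ty, tz], "delta_rot": [wx, wy, wz], "claw": claw}, ...]. A call has 1 to 20 rows; each row is the pose to reach, as a shift and turn from the pose measured when the call began, turning the shorter way round; what a row does not reach only later rows make up. A row lasts 1/12 s, in which the tool goes at most 41.7 mm and 7.16 degrees, less where a joint would pass 70% of its speed; a pose out of reach is approached as far as the arm can. A call with a number of a shift or a turn outside -1 to 1 is refused whole. A call with a gripper value outside its range is refused whole. The fingers move at their own pace and stop on an object; "newtons" is the grip in N (left out, the last holds). Time passes only in rows, so rows that repeat a pose let the fingers close. It gives the time, the measured TCP pose, the force and the opening at its end, in the units of the state.
- ctrl.get_state(): the state, without advancing time (a new reading comes with each control period).
- ctrl.read_camera(name): name is "scene" or "top" or "wrist"; returns the picture (384x512x3 uint8, blue, green, red); there is no depth.
- ctrl.calibration(name): a dict with "fx", "fy", "cx", "cy" (pixels), "camera_from_world" (4x4, takes a point from world to camera coordinates). Camera axes: x right, y down, z forward; pixel columns grow to the right and rows downward; lengths in m; the calibration is good to about 2 mm. A picture is of the moment at which its call begins: read the wrist's pose just before it. calibration takes no time and is no camera call; for the wrist camera it gives the pose at the moment of the call.
- ctrl.sign_off(): hands the job in, once; it reports no verdict.
The state is a dict: "time": time; "qpos": joint angles; "dq": joint speeds; "joint_efforts": joint torques, N m; "eef_pos": TCP position; "tcp_rot": TCP orientation; "contact_force": force on the tool from outside, world axes, zero at the start; "wrist_torque": the same for the moment, N m; "opening": opening from 0.0 (shut) to 1.0 (fully open).
Only numpy, scipy, OpenCV 4.12 (cv2) and the standard library are available. Lean on these libraries where they do the work, as an engineer would, in place of code of your own. Each camera call takes 0.05 s, during which the arm holds its last target. There are 200 camera calls.

## Working session

There is one attempt and no reset: what is moved stays moved. The work goes in short steps, Python scripts to look and compute and a tool call to move; the robot and the scene stay as the last step left them, time stands still between calls to the robot, and variables do not carry over. Pictures are saved under pics/ and viewed, about 8 in all and at most 12, crops included, and the job is handed in when it is done.

Besides the shell and the picture viewer there is one more tool, called after "Call:" as name(argument=value, ...) on one line, values as JSON. play_rows: Moves the arm, as the interface text tells. Its arguments: {"type":"object","properties":{"targets":{"type":"array"},"newtons":{"type":"number"}},"required":["targets"]}

```bash
mkdir -p pics
python3 - <<'E'
from plant import ctrl
import cv2,numpy as np
s=ctrl.get_state();print(s)
for n in("top","scene"):
    cv2.imwrite(f"pics/{n}0.png",ctrl.read_camera(n)); c=ctrl.calibration(n);print(n,c["fx"],c["cx"],c["cy"],np.round(c["camera_from_world"],3).tolist())
E
```

```text
{'time': 0.0, 'qpos': array([ 1.09299257e+00,  2.87187480e-01,  1.57819732e+00, -2.15782871e-05,
        1.27861616e+00, -1.50020697e-01]), 'dq': array([ 0.00095386, -0.00013919, -0.00135519,  0.00099026,  0.00065325,
       -0.00058589]), 'joint_efforts': array([-4.82188079e-04, -4.06004941e+01, -2.92616272e+01, -2.10552794e-04,
        5.94755315e-03,  8.65188326e-06]), 'eef_pos': array([0.2170183 , 0.63851668, 0.25492157]), 'tcp_rot': array([ 0.11455633,  0.69788725, -0.11618056,  0.6973753 ]), 'contact_force': array([ 0.87103311, -0.31854655, -0.76037947]), 'wrist_torque': array([ 0.02502463,  0.02407495, -0.02533668]), 'opening': 0.998210843916818}
top 373.0272994043742 248.84154729927636 185.60861614659115 [[0.03, -1.0, 0.01, 0.047], [-0.991, -0.031, -0.127, 0.602], [0.127, -0.006, -0.992, 1.026], [0.0, 0.0, 0.0, 1.0]]
scene 492.57240916357364 252.30867823956322 177.95764375683441 [[-0.613, 0.79, 0.009, 0.306], [0.471, 0.374, -0.799, -0.249], [-0.635, -0.485, -0.601, 1.704], [0.0, 0.0, 0.0, 1.0]]
```

View pics/top0.png

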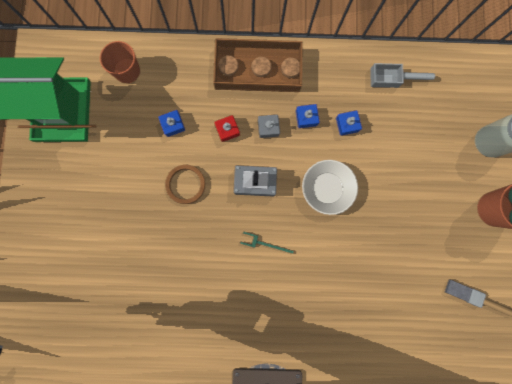

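View pics/scene0.png

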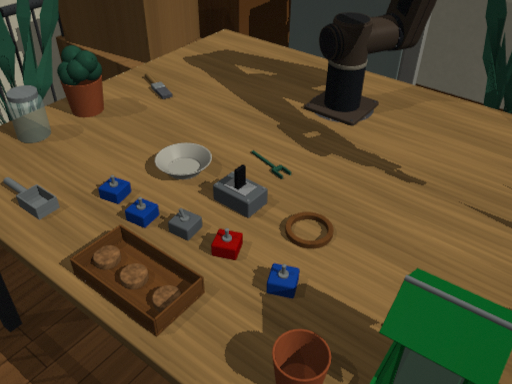

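```bash
cat > h.py <<'E'
import numpy as np
from plant import ctrl
def ray(n,u,v,z):
    c=ctrl.calibration(n);T=np.array(c["camera_from_world"]);R=T[:3,:3];o=-R.T@T[:3,3]
    d=R.T@np.array([(u-c["cx"])/c["fx"],(v-c["cy"])/c["fy"],1]);return o+d*(z-o[2])/d[2]
def proj(n,p):
    c=ctrl.calibration(n);T=np.array(c["camera_from_world"]);q=T[:3,:3]@p+T[:3,3]
    return np.array([c["fx"]*q[0]/q[2]+c["cx"],c["fy"]*q[1]/q[2]+c["cy"]])
E
python3 - <<'E'
from h import *
import cv2
a=cv2.imread("pics/top0.png")[150:220,220:300];b=cv2.imread("pics/scene0.png")[155:220,205:275]
cv2.imwrite("pics/c.png",np.hstack([cv2.resize(a,(400,350),interpolation=2),cv2.resize(b,(377,350),interpolation=2)]))
print(ray("top",256,181,.05),ray("top",330,187,.02),ray("top",187,184,.01),ray("top",268,125,.036))
E
```

```text
[0.61205932 0.04581319 0.05      ] [ 0.60543796 -0.17038412  0.02      ] [0.60255011 0.2462872  0.01      ] [0.78017005 0.01496433 0.036     ]
```

View pics/c.png

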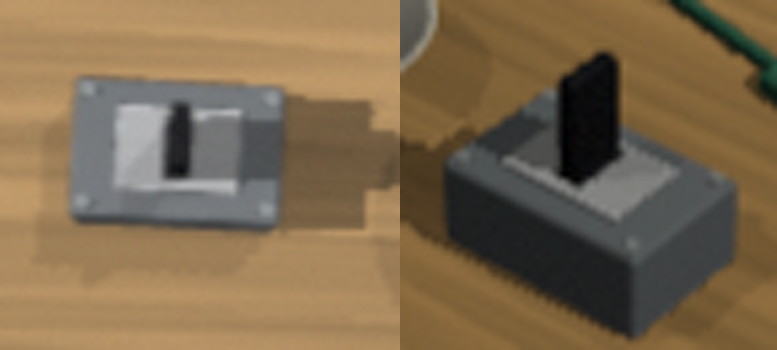

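Run:
```python
from h import *
from scipy.spatial.transform import Rotation as R
P=lambda x,y,z:ray("top",220+x/5-.4,150+y/5-.4,z)
c=[P(*k,.05) for k in((90,88),(273,100),(266,210),(82,200))]
m=np.mean(c,0);print(np.round(c,4),m)
yd=(c[0]-c[1])+(c[3]-c[2]);yd/=np.linalg.norm(yd);print("box +-y dir",yd,np.degrees(np.arctan2(-yd[0],yd[1])))
print("paddle top",P(180,103,.11),P(180,140,.11))
cc=[P(*k,.05) for k in((78,78),(284,88),(277,228),(70,220))];print(np.round(cc,4),np.mean(cc,0))
for p in((m[0],m[1],.11),(m[0],m[1],.05)): print(proj("scene",np.array(p)),proj("top",np.array(p)))
s=ctrl.get_state();print(R.from_quat(s["tcp_rot"]).as_matrix().round(3),ctrl.finger_overhang)
```

```text
[[ 0.6499  0.0991  0.05  ]
 [ 0.6463 -0.0049  0.05  ]
 [ 0.5834 -0.0023  0.05  ]
 [ 0.5859  0.1014  0.05  ]] [0.61638453 0.04832103 0.05      ]
box +-y dir [0.02918924 0.9995739  0.        ] -1.6726575611264485
paddle top [0.63266151 0.04919379 0.11      ] [0.6126803  0.04864254 0.11      ]
[[ 0.6555  0.1061  0.05  ]
 [ 0.6534 -0.011   0.05  ]
 [ 0.5734 -0.0087  0.05  ]
 [ 0.5743  0.1078  0.05  ]] [0.61416756 0.04853159 0.05      ]
[239.42063458 166.4536229 ] [255.75880966 176.2302292 ]
[239.57495067 185.53284416] [255.15508966 179.45749261]
[[-0.001  0.322  0.947]
 [-0.002  0.947 -0.322]
 [-1.    -0.002 -0.   ]] 0.025
```

Call:
play_rows(targets=[{"delta_pos": [0.399,-0.524,-0.055],"delta_rot": [0,0,0.095],"claw": 0},{"delta_pos": [0.399,-0.524,-0.055],"delta_rot": [0,0,0.095],"claw": 0},{"delta_pos": [0.399,-0.524,-0.055],"delta_rot": [0,0,0.095],"claw": 0},{"delta_pos": [0.399,-0.524,-0.055],"delta_rot": [0,0,0.095],"claw": 0},{"delta_pos": [0.399,-0.524,-0.055],"delta_rot": [0,0,0.095],"claw": 0},{"delta_pos": [0.399,-0.524,-0.055],"delta_rot": [0,0,0.095],"claw": 0},{"delta_pos": [0.399,-0.524,-0.055],"delta_rot": [0,0,0.095],"claw": 0},{"delta_pos": [0.399,-0.524,-0.055],"delta_rot": [0,0,0.095],"claw": 0},{"delta_pos": [0.399,-0.524,-0.055],"delta_rot": [0,0,0.095],"claw": 0},{"delta_pos": [0.399,-0.524,-0.055],"delta_rot": [0,0,0.095],"claw": 0},{"delta_pos": [0.399,-0.524,-0.055],"delta_rot": [0,0,0.095],"claw": 0},{"delta_pos": [0.399,-0.524,-0.055],"delta_rot": [0,0,0.095],"claw": 0},{"delta_pos": [0.399,-0.524,-0.055],"delta_rot": [0,0,0.095],"claw": 0},{"delta_pos": [0.399,-0.524,-0.055],"delta_rot": [0,0,0.095],"claw": 0},{"delta_pos": [0.399,-0.524,-0.055],"delta_rot": [0,0,0.095],"claw": 0},{"delta_pos": [0.399,-0.524,-0.055],"delta_rot": [0,0,0.095],"claw": 0},{"delta_pos": [0.399,-0.524,-0.055],"delta_rot": [0,0,0.095],"claw": 0},{"delta_pos": [0.399,-0.524,-0.055],"delta_rot": [0,0,0.095],"claw": 0},{"delta_pos": [0.399,-0.524,-0.055],"delta_rot": [0,0,0.095],"claw": 0},{"delta_pos": [0.399,-0.524,-0.055],"delta_rot": [0,0,0.095],"claw": 0}])

```text
time: 1.77
eef_pos: [0.6152, 0.1156, 0.1998]
tcp_rot: [0.009, 0.707, -0.011, 0.707]
contact_force: [0.0, -1.3, 0.4]
opening: -0.002
```

Call:
play_rows(targets=[{"delta_pos": [0,0,-0.03],"delta_rot": [0,0,0],"claw": 0},{"delta_pos": [0,0,-0.06],"delta_rot": [0,0,0],"claw": 0},{"delta_pos": [0,0,-0.095],"delta_rot": [0,0,0],"claw": 0},{"delta_pos": [0,0,-0.095],"delta_rot": [0,0,0],"claw": 0},{"delta_pos": [0,0,-0.095],"delta_rot": [0,0,0],"claw": 0}])

```text
time: 2.18
eef_pos: [0.6128, 0.1169, 0.1028]
tcp_rot: [0.009, 0.709, -0.01, 0.705]
contact_force: [0.4, -0.2, 0.6]
opening: -0.001
```

Run:
```python
from h import *
import cv2
b=ctrl.read_camera("scene")[120:220,150:300];w=ctrl.read_camera("wrist")
cv2.imwrite("pics/d.png",np.hstack([cv2.resize(b,(450,300),interpolation=2),cv2.resize(w,(340,300))]))
s=ctrl.get_state();print(s["eef_pos"],s["contact_force"])
```

```text
[0.61623193 0.11652593 0.10712909] [0.67760255 0.31798982 0.41941435]
```

View pics/d.png

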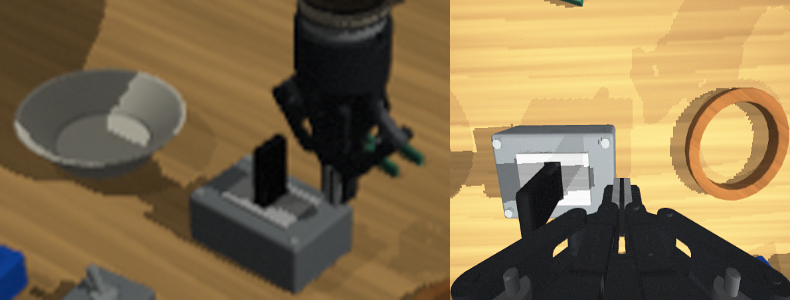

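Call:
play_rows(targets=[{"delta_pos": [0,-0.02,0],"delta_rot": [0,0,0],"claw": 0},{"delta_pos": [0,-0.035,0],"delta_rot": [0,0,0],"claw": 0},{"delta_pos": [0,-0.045,0],"delta_rot": [0,0,0],"claw": 0},{"delta_pos": [0,-0.051,0],"delta_rot": [0,0,0],"claw": 0},{"delta_pos": [0,-0.056,0],"delta_rot": [0,0,0],"claw": 0},{"delta_pos": [0,-0.056,0],"delta_rot": [0,0,0],"claw": 0},{"delta_pos": [0,-0.056,0],"delta_rot": [0,0,0],"claw": 0}])

```text
time: 2.87
eef_pos: [0.6166, 0.0606, 0.1077]
tcp_rot: [0.009, 0.706, -0.01, 0.708]
contact_force: [1.0, 1.6, 1.8]
opening: -0.006
```

```bash
cat > look.py <<'E'
from h import *
import cv2,sys
b=ctrl.read_camera("scene")[140:220,190:290];w=ctrl.read_camera("top")[140:220,210:310]
cv2.imwrite(sys.argv[1],np.hstack([cv2.resize(b,(400,320),interpolation=2),cv2.resize(w,(400,320),interpolation=2)]))
s=ctrl.get_state();print(s["time"],s["eef_pos"],s["contact_force"],s["wrist_torque"])
E
python3 look.py pics/e.png
```

```text
2.9667 [0.61636381 0.06100197 0.10728373] [1.06759086 1.57510064 1.76816146] [ 0.18839206 -0.08062598 -0.03336576]
```

View pics/e.png

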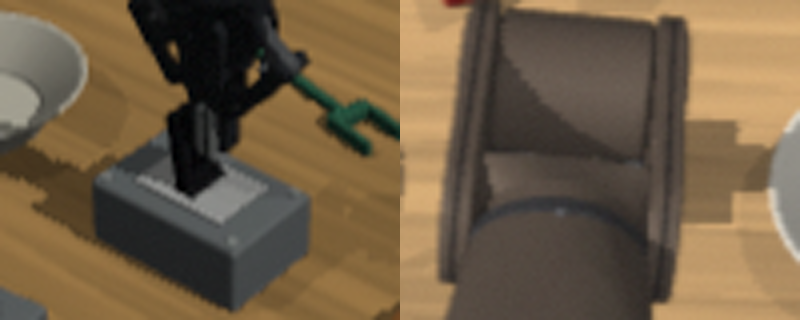

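Call:
play_rows(targets=[{"delta_pos": [0,-0.005,0],"delta_rot": [0,0,0],"claw": 0},{"delta_pos": [0,-0.009,0],"delta_rot": [0,0,0],"claw": 0},{"delta_pos": [0,-0.0125,0],"delta_rot": [0,0,0],"claw": 0},{"delta_pos": [0,-0.0125,0],"delta_rot": [0,0,0],"claw": 0},{"delta_pos": [0,-0.0125,0],"delta_rot": [0,0,0],"claw": 0},{"delta_pos": [0,-0.0125,0],"delta_rot": [0,0,0],"claw": 0}])

```text
time: 3.47
eef_pos: [0.6158, 0.0489, 0.1068]
tcp_rot: [0.009, 0.707, -0.01, 0.707]
contact_force: [0.1, 5.7, -0.3]
opening: -0.0
```

```bash
python3 look.py pics/f.png
```

```text
3.5667 [0.61588162 0.0488226  0.10695021] [-0.25318859  4.39432595 -0.5790534 ] [ 0.82855452  0.06401351 -0.01426707]
```

View pics/f.png

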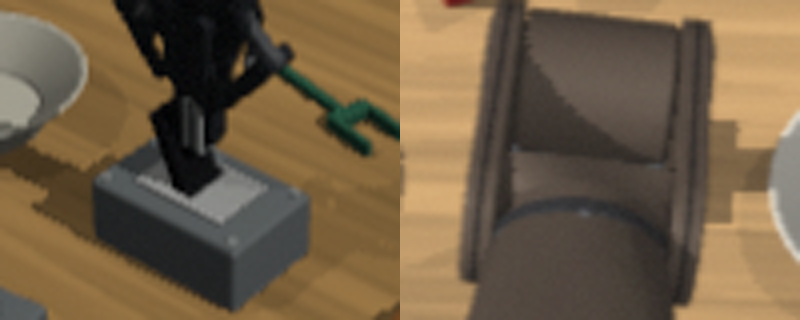

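Call:
play_rows(targets=[{"delta_pos": [0,-0.002,0],"delta_rot": [0,0,0],"claw": 0},{"delta_pos": [0,-0.002,0],"delta_rot": [0,0,0],"claw": 0},{"delta_pos": [0,-0.002,0],"delta_rot": [0,0,0],"claw": 0},{"delta_pos": [0,-0.002,0],"delta_rot": [0,0,0],"claw": 0},{"delta_pos": [0,-0.002,0],"delta_rot": [0,0,0],"claw": 0},{"delta_pos": [0,-0.002,0],"delta_rot": [0,0,0],"claw": 0},{"delta_pos": [0,-0.002,0],"delta_rot": [0,0,0],"claw": 0},{"delta_pos": [0,-0.002,0],"delta_rot": [0,0,0],"claw": 0},{"delta_pos": [0,-0.002,0],"delta_rot": [0,0,0],"claw": 0},{"delta_pos": [0,-0.002,0],"delta_rot": [0,0,0],"claw": 0},{"delta_pos": [0,-0.002,0],"delta_rot": [0,0,0],"claw": 0},{"delta_pos": [0,-0.002,0],"delta_rot": [0,0,0],"claw": 0},{"delta_pos": [0,-0.002,0],"delta_rot": [0,0,0],"claw": 0},{"delta_pos": [0,-0.002,0],"delta_rot": [0,0,0],"claw": 0},{"delta_pos": [0,-0.002,0],"delta_rot": [0,0,0],"claw": 0},{"delta_pos": [0,-0.002,0],"delta_rot": [0,0,0],"claw": 0},{"delta_pos": [0,-0.002,0],"delta_rot": [0,0,0],"claw": 0},{"delta_pos": [0,-0.002,0],"delta_rot": [0,0,0],"claw": 0}])

```text
time: 5.07
eef_pos: [0.6158, 0.0472, 0.1068]
tcp_rot: [0.009, 0.707, -0.01, 0.707]
contact_force: [0.7, 4.6, -1.2]
opening: 0.001
```

```bash
python3 look.py pics/g.png
python3 - <<'E'
from h import *
for t in(.2,.3,.4,.5):
    o=[]
    for x in(-.017,.017):
      for y,z in((.006,.065),(-.006,.065)):
        # lean toward -y
        yy=y*np.cos(t)-z*np.sin(t);zz=z*np.cos(t)+y*np.sin(t)
        p=np.array([.615+x+.029*yy,.0485+yy-.029*x,.045+zz]);o.append(((proj("scene",p)-[190,140])*4).round().astype(int).tolist())
    print(t,o)
E
```

```text
5.1667 [0.61576546 0.04717523 0.10683459] [ 1.29009831  4.51569255 -1.25265216] [ 0.86050009 -0.04299556  0.06142563]
0.2 [[208, 89], [194, 85], [173, 113], [159, 109]]
0.3 [[201, 86], [187, 84], [165, 110], [151, 108]]
0.4 [[193, 85], [180, 84], [157, 109], [144, 108]]
0.5 [[186, 84], [173, 85], [150, 108], [138, 109]]
```

View pics/g.png

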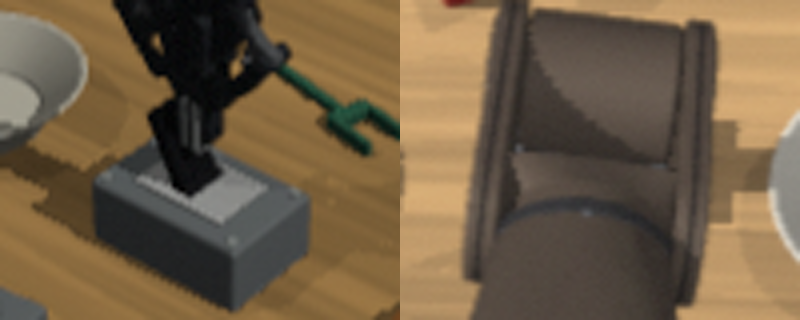

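Call:
play_rows(targets=[{"delta_pos": [0,-0.003,0],"delta_rot": [0,0,0],"claw": 0},{"delta_pos": [0,-0.003,0],"delta_rot": [0,0,0],"claw": 0},{"delta_pos": [0,-0.003,0],"delta_rot": [0,0,0],"claw": 0},{"delta_pos": [0,-0.003,0],"delta_rot": [0,0,0],"claw": 0},{"delta_pos": [0,-0.003,0],"delta_rot": [0,0,0],"claw": 0},{"delta_pos": [0,-0.003,0],"delta_rot": [0,0,0],"claw": 0},{"delta_pos": [0,-0.003,0],"delta_rot": [0,0,0],"claw": 0},{"delta_pos": [0,-0.003,0],"delta_rot": [0,0,0],"claw": 0},{"delta_pos": [0,-0.003,0],"delta_rot": [0,0,0],"claw": 0},{"delta_pos": [0,-0.003,0],"delta_rot": [0,0,0],"claw": 0},{"delta_pos": [0,-0.003,0],"delta_rot": [0,0,0],"claw": 0},{"delta_pos": [0,-0.003,0],"delta_rot": [0,0,0],"claw": 0},{"delta_pos": [0,-0.003,0],"delta_rot": [0,0,0],"claw": 0},{"delta_pos": [0,-0.003,0],"delta_rot": [0,0,0],"claw": 0},{"delta_pos": [0,-0.003,0],"delta_rot": [0,0,0],"claw": 0},{"delta_pos": [0,-0.003,0],"delta_rot": [0,0,0],"claw": 0},{"delta_pos": [0,-0.003,0],"delta_rot": [0,0,0],"claw": 0},{"delta_pos": [0,-0.003,0],"delta_rot": [0,0,0],"claw": 0}])

```text
time: 6.67
eef_pos: [0.6157, 0.0447, 0.1068]
tcp_rot: [0.01, 0.707, -0.009, 0.707]
contact_force: [-0.2, 4.8, -1.5]
opening: -0.004
```

Call:
play_rows(targets=[{"delta_pos": [0,0.003,0],"delta_rot": [0,0,0],"claw": 0},{"delta_pos": [0,0.006,0],"delta_rot": [0,0,0],"claw": 0},{"delta_pos": [0,0.009,0],"delta_rot": [0,0,0],"claw": 0},{"delta_pos": [0,0.012,0],"delta_rot": [0,0,0],"claw": 0},{"delta_pos": [0,0.015,0],"delta_rot": [0,0,0],"claw": 0},{"delta_pos": [0,0.018,0],"delta_rot": [0,0,0],"claw": 0},{"delta_pos": [0,0.021,0],"delta_rot": [0,0,0],"claw": 0},{"delta_pos": [0,0.025,0],"delta_rot": [0,0,0],"claw": 0},{"delta_pos": [0,0.04,0],"delta_rot": [0,0,0],"claw": 0},{"delta_pos": [0,0.07,0],"delta_rot": [0,0,0],"claw": 0},{"delta_pos": [0,0.075,0.03],"delta_rot": [0,0,0],"claw": 0},{"delta_pos": [0,0.1,0.06],"delta_rot": [0,0,0],"claw": 0},{"delta_pos": [-0.02,0.13,0.08],"delta_rot": [0,0,0],"claw": 0},{"delta_pos": [-0.03,0.16,0.1],"delta_rot": [0,0,0],"claw": 0},{"delta_pos": [-0.04,0.19,0.12],"delta_rot": [0,0,0],"claw": 0},{"delta_pos": [-0.05,0.22,0.13],"delta_rot": [0,0,0],"claw": 0},{"delta_pos": [-0.05,0.25,0.13],"delta_rot": [0,0,0],"claw": 0},{"delta_pos": [-0.05,0.25,0.13],"delta_rot": [0,0,0],"claw": 0},{"delta_pos": [-0.05,0.25,0.13],"delta_rot": [0,0,0],"claw": 0}])

```text
time: 8.25
eef_pos: [0.5647, 0.2965, 0.2365]
tcp_rot: [0.008, 0.707, -0.008, 0.707]
contact_force: [0.9, -0.2, 0.2]
opening: -0.002
```

Run:
```python
from h import *
import cv2
b=ctrl.read_camera("scene")[130:270,80:300];w=ctrl.read_camera("top")[90:230,150:370]
cv2.imwrite("pics/h.png",np.hstack([cv2.resize(x,(400,255),interpolation=2) for x in(b,w)]))
s=ctrl.get_state();print(s["time"],s["eef_pos"],s["contact_force"])
a=cv2.imread("pics/top0.png")[90:230,150:370];d=cv2.absdiff(a,w).max(2)
print("changed px bath",(d[65:130,150:210]>40).sum(),"lamp",(d[22:50,105:133]>40).sum())
```

```text
8.35 [0.56517178 0.29440916 0.23582617] [-0.99824593 -0.11871835  0.75713108]
changed px bath 1227 lamp 0
```

View pics/h.png

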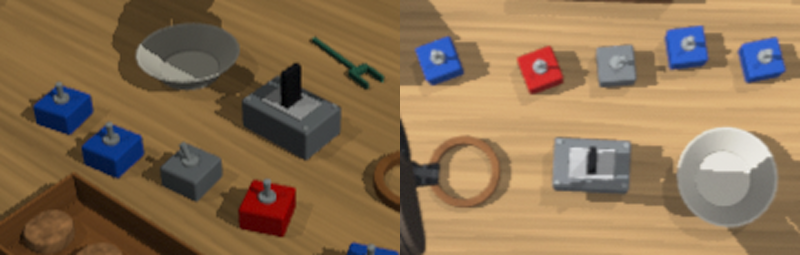

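```bash
python3 -c "
from plant import ctrl
print(ctrl.sign_off())"
```

```text
the job is handed in; nothing more can be done
None
```

I pushed the awning paddle towards the bird bath (the -y side in world axes), held it over, then let it return slowly, and handed the job in at about 8.4 s.

- **Lean and hold:** The paddle was held over for about 3 s in all. I judge the lean at about 0.37 rad from a picture partway through, then pushed it another 2.5 mm. That puts it at about 0.43 rad by calculation for the last 1.5 s or so. I took no picture at that final position.
- **Disagreement in the checks:** The contact force was about 4.5 to 5 N, lower than the 6 N or so expected at that lean. Taken alone it suggests about 0.38 rad. Both figures are above the 0.3 rad at which the awning runs.
- **After letting go:** The last pictures show the paddle upright again and the lamp lever unchanged. The bird bath is at the same pixel position as before. The automatic comparison flagged 1,227 changed pixels around the bath, which I put down to the arm's shadow having moved.
- **Limits:** The paddle was never pushed towards the other side. The gripper ended clear of everything, and contact forces stayed under about 6 N in every reading.

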